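Shut the unused places of a vacuum filtration manifold

ROBOT

A 6-joint arm with a two-finger parallel gripper is mounted at the origin on a cart in front of the work surface, level with it; the furniture and walls round the work are solid. World frame = base frame: x ahead of the robot, y to its left, z up, the work surface at z = 0. Lengths are in m, angles in degrees, forces in N, time in s.
With the tool pointing down it reaches from about 0.35 to 0.875 m from the base axis. Payload 4.2 kg.
Tool frame: the origin (TCP) lies midway between the tips of the shut fingers; the grasp point (between the pads) lies 19 mm behind it; y points along the fingers, z is the direction in which the jaws open and shut, and the axes are right-handed (so a half turn about y gives the same grasp; the last joint's range is limited). The gripper opens to 87 mm and grips with 3 to 60 N. Pads are 19 mm wide; open, the fingers measure 117 mm over their backs; the gripper's body (75 mm by 190 mm) begins 51 mm behind the grasp point.
Start: joints at [-48.438, 22.042, 0.453, 0, -68.411, -14.817], TCP at [0.281, -0.558, 0.223] pointing down, gripper open.
Joint ranges: [-179.83, 179.83], [-69.29, 118.12], [-61.27, 80.66], [-181.25, 117.63], [-171.15, -9.14], [-177.46, 177.46]. Speed limits (degrees/s): [159.86, 159.86, 180, 180, 180, 180].

INTERFACE

Orientations are given as [roll, pitch, yaw] about the fixed x, y, z axes, in that order (R = Rz(yaw) Ry(pitch) Rx(roll)).
In Python, from workcell import env gives the robot as it stands. The module is installed in compiled form; this text tells all that it offers. Calls block until the motion is done:
- env.goto(position, orientation): joint-space move of the TCP to a pose.
- env.move_straight(position, rotation=None, rate=0.15, force_limit=None): straight line of the TCP; rotation=None keeps the orientation; rate is the mean speed in m/s. With force_limit (N) it stops when the force on the tool has changed by that much, and returns True; else False.
- env.set_joints(angles): joint-space move.
- env.gripper_to(opening, grasp_force=None): opening from 0.0 (shut) to 1.0 (fully open); grasp_force is the grip in N (None keeps the last); returns when the fingers have stopped.
- env.dwell(seconds).
- env.inverse_kinematics(position, orientation): joint angles nearest the present ones, or None.
- env.read_state(): the state.
- env.grab_frame(name): name is "side" or "top"; returns a dict with "image" (420x560x3 uint8, blue, green, red), "fx", "fy", "cx", "cy" (pixels), "position" and "orientation" of the camera in the world. Camera axes: x right, y up, looking along -z (the intrinsics and any distortion apply to the point x, -y, -z); pixel columns grow to the right and rows downward; lengths in m; the calibration is good to about 2 mm. A picture is of the moment at which its call begins. There is no depth.
A pose or a line that the arm cannot do raises env.Unreachable and nothing moves.
- env.close_job(): hands the job in, once; it reports no verdict.
Trained networks look in a picture, given as the dict that the camera call returned (one of the last four; its "shot" number tells which), for a name from the list of things; names that differ only in an ending like _2 or _b are one class to them, and where a whole thing is asked for, a point or a joint stands for the part that bears it (a point fixed in the world has none). Each returns a list of dicts, best first, with "score" (0 to 1); they miss things now and then, are a little off and sometimes report something else, mostly with a low value. They report only what shows in the picture. A call takes as long as a camera call.
- env.search_frame(picture, thing): "xyz" ([x, y, z] in m, in world coordinates, good to about 4 mm: the middle of the surface that is visible of it).
- env.trace(picture, thing): "mask" (420x560 bool, what is visible of it).
The state is a dict: "clock": time; "joint_positions": joint angles; "qvel": joint speeds; "joint_torque": joint torques, N m; "position": TCP position; "tool_rot": TCP orientation; "force": force on the tool from outside, world axes, zero at the start; "wrist_torque": the same for the moment, N m; "opening": opening from 0.0 (shut) to 1.0 (fully open).
Only numpy, scipy, OpenCV 4.12 (cv2) and the standard library are available. Lean on these libraries where they do the work, as an engineer would, in place of code of your own. Each camera call takes 0.05 s, during which the arm holds its last target.

TASK

The vacuum filtration manifold has been left with all three of its lever valves more or less open, but only one of its places carries a filter funnel. Before the pump is started, shut the valves of the two places without a funnel fully, so that no air is drawn in there, and leave the funnel's own valve open. Do not disturb the dish and the steel beaker that stand in front of it.

Things in the scene. Friction and masses are not known exactly. Their poses are not given: they have to be found in the camera images.
- manifold: Stainless filtration manifold fixed on the bench; three places 130 mm apart along its y. Front header tube (34 mm diameter, axis x = -58, z = 42 mm); from it each place's pipe runs straight back (+x) through its ball valve (x = 0), then up to its port (x = 105). Origin on the bench under the middle valve's stem, z up, -x faces the robot; yaw varies up to 9 degrees.
- valve_left (a joint): Lever of the left (+y) ball valve, a quarter turn about a vertical stem between hard stops. 0 = fully shut: lever across its pipe, pointing to the manifold's +y (left). 1.571 = fully open: lever along its pipe, pointing to -x (the robot). From above it shuts clockwise. Friction about 0.12 N m (2 N at the grip); it stays where it is left.
- valve_mid (a joint): Lever of the middle ball valve, a quarter turn about a vertical stem between hard stops. 0 = fully shut: lever across its pipe, pointing to the manifold's +y (left). 1.571 = fully open: lever along its pipe, pointing to -x (the robot). From above it shuts clockwise. Friction about 0.12 N m (2 N at the grip); it stays where it is left.
- valve_right (a joint): Lever of the right (-y) ball valve, a quarter turn about a vertical stem between hard stops. 0 = fully shut: lever across its pipe, pointing to the manifold's +y (left). 1.571 = fully open: lever along its pipe, pointing to -x (the robot). From above it shuts clockwise. Friction about 0.12 N m (2 N at the grip); it stays where it is left.
- valve_left_stem (a point): Point on the stem axis of the left (+y) valve, level with the middle of the lever's grip: manifold frame (0, +130, 82) mm. Does not move with the lever; the small nut round it reaches 88 mm above the bench. Axes as the manifold's.
- valve_mid_stem (a point): Point on the stem axis of the middle valve, level with the middle of the lever's grip: manifold frame (0, 0, 82) mm. Does not move with the lever; the small nut round it reaches 88 mm above the bench. Axes as the manifold's.
- valve_right_stem (a point): Point on the stem axis of the right (-y) valve, level with the middle of the lever's grip: manifold frame (0, -130, 82) mm. Does not move with the lever; the small nut round it reaches 88 mm above the bench. Axes as the manifold's.
- valve_left_grip (a point): Centre of the grey plastic grip of the left (+y) lever, 68 mm from the stem axis, 82 mm above the bench. Grip 64 long, 16 wide, 12 mm thick (76 to 88 mm above the bench), ending 100 mm from the stem axis; free air below it down to the header (top 59 mm above the bench). Its y axis points outward along the lever.
- valve_mid_grip (a point): Centre of the grey plastic grip of the middle lever, 68 mm from the stem axis, 82 mm above the bench. Grip 64 long, 16 wide, 12 mm thick (76 to 88 mm above the bench), ending 100 mm from the stem axis; free air below it down to the header (top 59 mm above the bench). Its y axis points outward along the lever.
- valve_right_grip (a point): Centre of the grey plastic grip of the right (-y) lever, 68 mm from the stem axis, 82 mm above the bench. Grip 64 long, 16 wide, 12 mm thick (76 to 88 mm above the bench), ending 100 mm from the stem axis; free air below it down to the header (top 59 mm above the bench). Its y axis points outward along the lever.
- port_left (a point): Centre of the top of the left (+y) place's port, behind that place's valve: manifold frame (105, +130, 78) mm. Each port carries either a bare filter support (a flat round head 56 mm across with a perforated screen, top 105 mm above the bench) or the funnel.
- port_mid (a point): Centre of the top of the middle place's port, behind that place's valve: manifold frame (105, 0, 78) mm. Each port carries either a bare filter support (a flat round head 56 mm across with a perforated screen, top 105 mm above the bench) or the funnel.
- port_right (a point): Centre of the top of the right (-y) place's port, behind that place's valve: manifold frame (105, -130, 78) mm. Each port carries either a bare filter support (a flat round head 56 mm across with a perforated screen, top 105 mm above the bench) or the funnel.
- funnel_center (a point): The only filter funnel: an open steel cup 77 mm across the rim, clamped with a collar on a filter support on one of the three ports; its rim is 192 mm above the bench. The point lies on its axis, 153 mm above the bench, straight above the port that carries it. Fixed.
- petri_dish: Flat clear dish with lid, 65 mm across and 15 mm high, standing on the bench in front of the manifold; origin under its centre. A bystander.
- steel_beaker: Open steel beaker, 68 mm across and 75 mm high, standing on the bench front right of the manifold, not on it; origin under its centre. A bystander, not the funnel.

How it is judged (in metres and radians):
At the end, for the whole second after the job is handed in: At each of the two places without the funnel the valve lever stands within 0.09 rad (5 degrees) of fully shut; at the place with the funnel the lever is still at least 0.8 rad (half) open; the levers are at rest (((horizontal distance between funnel_center and port_left below 0.06 m and value of joint valve_left above 0.8 rad) or (horizontal distance between funnel_center and port_left above 0.06 m and value of joint valve_left below 0.09 rad)) and ((horizontal distance between funnel_center and port_mid below 0.06 m and value of joint valve_mid above 0.8 rad) or (horizontal distance between funnel_center and port_mid above 0.06 m and value of joint valve_mid below 0.09 rad)) and ((horizontal distance between funnel_center and port_right below 0.06 m and value of joint valve_right above 0.8 rad) or (horizontal distance between funnel_center and port_right above 0.06 m and value of joint valve_right below 0.09 rad)) and velocity of joint each of valve_left, valve_mid, valve_right below 0.05 rad/s); the robot touches nothing.
It fails at once if the petri dish is shifted by more than 20 mm or knocked over (distance of petri_dish from where it was at the start of the episode above 0.02 m or angle between petri_dish's own z axis and vertical above 0.35 rad).
It fails at once if the steel beaker is shifted by more than 20 mm or knocked over (distance of steel_beaker from where it was at the start of the episode above 0.02 m or angle between steel_beaker's own z axis and vertical above 0.35 rad).
It also fails if it takes over 38 s, if anything falls off the work surface, if the arm or the gripper's body presses on something with over 40 N, if the wrist force passes 120 N, or if a joint passes its speed limit or range.

## Working session

There is one attempt and no reset: what is moved stays moved. The work goes in short steps, each a Python script; the robot and the scene stay as the last script left them, time stands still between calls to the robot, and variables do not carry over. Pictures are saved under pics/ and viewed, and the job is handed in when it is done.

```bash
mkdir -p pics
python3 - <<'E'
from workcell import env
import cv2,numpy as np
for n in("top","side"):
    f=env.grab_frame(n); cv2.imwrite(f"pics/{n}0.png",f["image"])
    print(n,f["fx"],f["fy"],f["cx"],f["cy"],f["position"],f["orientation"],[k for k in f])
    for t in["funnel_center","valve_left_grip","valve_left","port_left","manifold","petri_dish","steel_beaker","valve_left_stem"]:
        try: print(t,[(np.round(d["xyz"],3).tolist(),round(d["score"],2)) for d in env.search_frame(f,t)])
        except Exception as e: print(t,e)
s=env.read_state();print(s["clock"],s["tool_rot"],s["position"])
E
```

```text
top 515.6444533601302 515.6444533601302 282.2759755685067 210.631030403831 [ 0.26211724 -0.1642545   1.48513061] [ 12.35030771   0.24340911 -90.78483636] ['image', 'fx', 'fy', 'cx', 'cy', 'position', 'orientation', 'shot']
funnel_center [([0.698, -0.163, 0.148], 0.74)]
valve_left_grip [([0.551, -0.026, 0.088], 0.49)]
valve_left [([0.547, -0.018, 0.087], 0.54)]
port_left [([0.554, -0.155, 0.054], 0.6), ([0.421, -0.277, 0.013], 0.19)]
manifold [([0.559, -0.154, 0.054], 0.73)]
petri_dish [([0.422, -0.279, 0.016], 0.86), ([0.533, -0.261, 0.092], 0.32)]
steel_beaker [([0.556, -0.156, 0.055], 0.41)]
valve_left_stem [([0.552, -0.16, 0.059], 0.94)]
side 423.97715344052284 423.97715344052284 278.9870603785864 211.96866741359383 [ 0.20534998 -1.12533074  0.70050747] [ 6.01579131e+01  5.67033327e-02 -2.07071711e+01] ['image', 'fx', 'fy', 'cx', 'cy', 'position', 'orientation', 'shot']
funnel_center [([0.679, -0.182, 0.16], 0.71)]
valve_left_grip [([0.543, -0.024, 0.084], 0.65)]
valve_left [([0.543, -0.021, 0.084], 0.45)]
port_left [([0.57, -0.172, 0.055], 0.82), ([0.424, -0.304, 0.016], 0.29)]
manifold [([0.574, -0.172, 0.055], 0.74), ([0.537, -0.134, 0.082], 0.53), ([0.542, -0.021, 0.082], 0.25)]
petri_dish [([0.426, -0.303, 0.016], 0.51), ([0.534, -0.141, 0.086], 0.33)]
steel_beaker [([0.408, -0.457, 0.052], 0.66), ([0.532, -0.265, 0.082], 0.45)]
valve_left_stem [([0.574, -0.174, 0.052], 0.7), ([0.422, -0.302, 0.014], 0.28)]
0.9 [-9.00002983e+01  1.58666170e-03  2.67445014e+01] [ 0.2812672  -0.55809926  0.22255608]
```

View pics/top0.png

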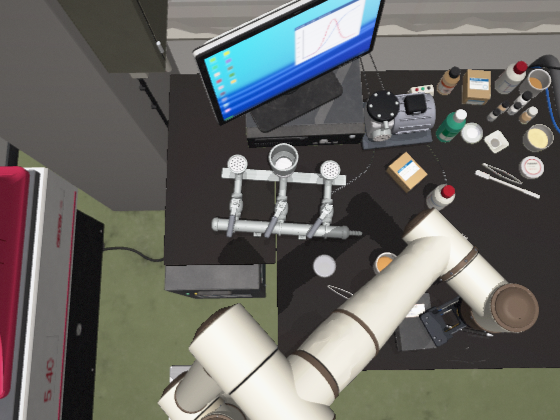

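View pics/side0.png

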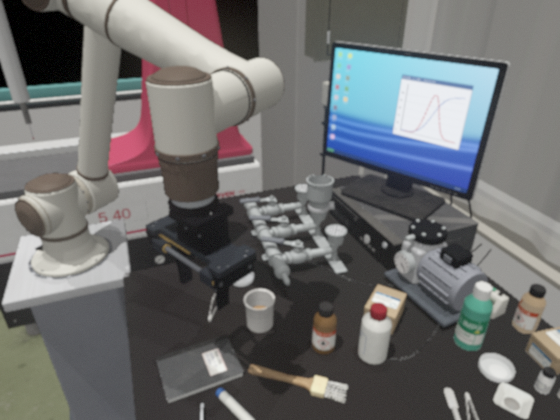

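The top view shows the funnel on the middle port at about (284,158), with bare supports at (237,163) and (330,170). The lever grips are near (235,218), (275,228) and (318,228). The dish is at (324,265) and the beaker near (385,263). Next I'll zoom in and fit the manifold pose.

```bash
cat > h.py <<'E'
import cv2,numpy as np
from scipy.spatial.transform import Rotation as R
def proj(f,P):
    P=np.atleast_2d(P); c=R.from_euler('xyz',f["orientation"],degrees=True).inv().apply(P-f["position"])
    x,y,z=c[:,0],-c[:,1],-c[:,2]
    return np.c_[f["fx"]*x/z+f["cx"],f["fy"]*y/z+f["cy"]]
def back(f,uv,z):
    uv=np.atleast_2d(uv); d=np.c_[(uv[:,0]-f["cx"])/f["fx"],-(uv[:,1]-f["cy"])/f["fy"],-np.ones(len(uv))]
    d=R.from_euler('xyz',f["orientation"],degrees=True).apply(d); p=np.array(f["position"])
    return p+d*((z-p[2])/d[:,2])[:,None]
E
python3 - <<'E'
from workcell import env
import cv2,numpy as np
from h import *
f=env.grab_frame("top")
im=f["image"]
cv2.imwrite("pics/top1z.png",cv2.resize(im[140:280,200:400],None,fx=4,fy=4,interpolation=cv2.INTER_CUBIC))
print(back(f,[[237,163],[330,169.5]],.105).round(4))
for t in["valve_left_grip","valve_mid_grip","valve_right_grip"]:
    for d in env.trace(f,t):
        m=d["mask"]; ys,xs=np.nonzero(m); print(t,round(d["score"],2),m.sum(),xs.mean().round(1),ys.mean().round(1),xs.min(),xs.max(),ys.min(),ys.max())
g=env.grab_frame("side"); im=g["image"]
cv2.imwrite("pics/side1z.png",cv2.resize(im[160:360,200:380],None,fx=3,fy=3,interpolation=cv2.INTER_CUBIC))
E
```

```text
[[ 0.7026 -0.0377  0.105 ]
 [ 0.6798 -0.2972  0.105 ]]
valve_left_grip 0.47 220 232.2 216.0 227 238 198 236
valve_left_grip 0.29 4082 282.2 207.8 212 361 168 239
valve_mid_grip 0.64 226 274.3 218.6 265 284 201 236
```

View pics/top1z.png

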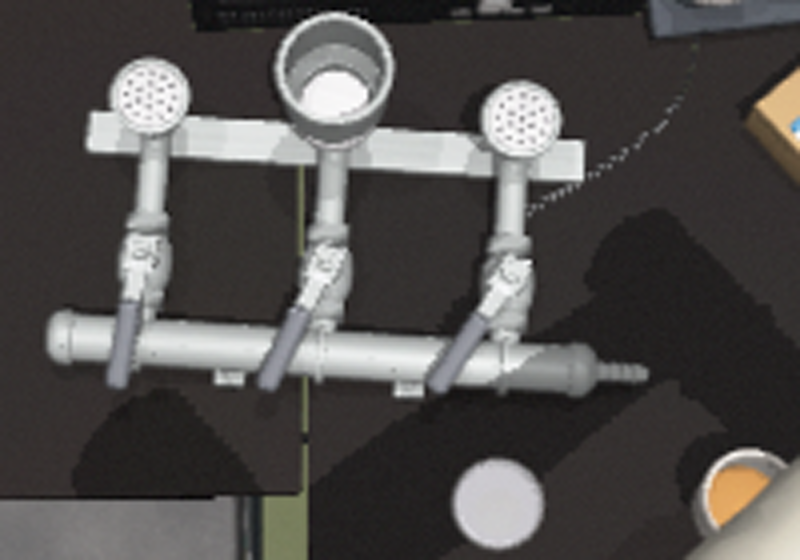

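View pics/side1z.png

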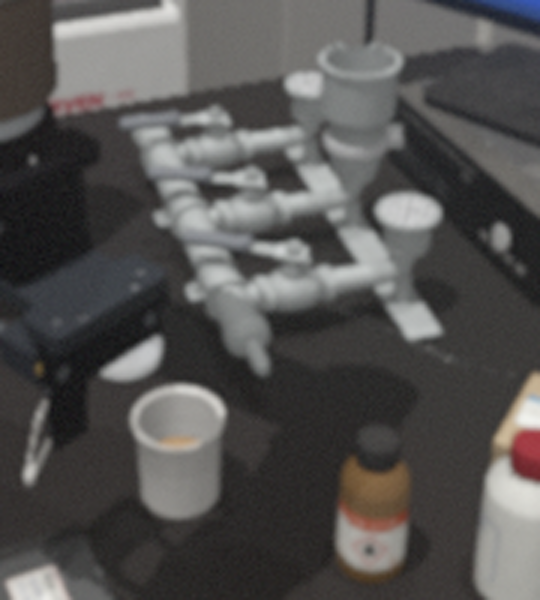

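```bash
cat > m.py <<'E'
from workcell import env
from h import *
f=env.grab_frame("top")
def zz(l): return (np.array(l)+.5)/4-.5+np.array([200,140])
p=back(f,zz([[149,96],[521,120]]),.105)[:,:2]
s=back(f,zz([[145,252],[326,262],[514,270]]),.088)[:,:2]
t=back(f,zz([[118,380],[268,383],[438,386]]),.088)[:,:2]
g1=back(f,zz([[129,304],[302,312],[485,320]]),.088)[:,:2]
d=p[0]-p[1]; yaw=np.arctan2(-d[0],d[1]); c,sn=np.cos(yaw),np.sin(yaw); Rm=np.array([[c,-sn],[sn,c]])
O=p.mean(0)-Rm@[.105,0]
print("yaw",np.degrees(yaw),"O",O, "ports",p)
for i,y in enumerate([.13,0,-.13]):
    st=O+Rm@[0,y]; v=Rm.T@(t[i]-st); w=Rm.T@(g1[i]-st)
    print("stem",st.round(4),"meas",s[i].round(4),"tip",t[i].round(4),np.hypot(*v).round(3),"ang",np.degrees(np.arctan2(-v[0],v[1])).round(1),"inner",np.hypot(*w).round(3),np.degrees(np.arctan2(-w[0],w[1])).round(1), "dir",np.degrees(np.arctan2(*(Rm.T@(t[i]-g1[i]))[::-1])) if 0 else "")
print("dish",back(f,zz([[498,503]]),.015),"beaker",back(f,zz([[752,500]]),.075))
E
python3 m.py
```

```text
yaw -4.710409201338916 O [ 0.58545461 -0.15847949] ports [[ 0.70078652 -0.03740751]
 [ 0.67941342 -0.29679658]]
stem [ 0.5961 -0.0289] meas [ 0.5928 -0.0336] tip [ 0.5028 -0.0156] 0.094 ang 86.6 inner 0.041 86.0 dir 
stem [ 0.5855 -0.1585] meas [ 0.5838 -0.1595] tip [ 0.4992 -0.1186] 0.095 ang 69.9 inner 0.04 71.2 dir 
stem [ 0.5748 -0.288 ] meas [ 0.5762 -0.2899] tip [ 0.4954 -0.2352] 0.095 ang 61.0 inner 0.039 64.9 dir 
dish [[ 0.4225465  -0.27954391  0.015     ]] beaker [[ 0.4155911  -0.44846007  0.075     ]]
```

```bash
cat > p.py <<'E'
from workcell import env
from h import *
YAW=np.radians(-4.71); O=np.array([.5853,-.1588]); 
Rm=np.array([[np.cos(YAW),-np.sin(YAW)],[np.sin(YAW),np.cos(YAW)]])
ROT=[-90,0,-4.71]; Z=.070
def pt(y,deg,gap=0,r=.072,z=Z):
    t=np.radians(deg); u=np.array([-np.sin(t),np.cos(t)]); n=np.array([-np.cos(t),-np.sin(t)])
    q=np.array([0,y])+r*u+n*(.008+.015*abs(n[1])+.0095*abs(n[0])+gap)
    return [*(O+Rm@q),z]
def ap(y,deg,gap=.014): 
    return pt(y,deg,gap,z=.2),pt(y,deg,gap)
E
python3 - <<'E'
from p import *
for y,d in((-.13,63),(.13,87)):
    for q in [*ap(y,d)]+[pt(y,a) for a in (60,40,20,0)]:
        print(np.round(q,3),np.round(env.inverse_kinematics(q,ROT),1))
env.gripper_to(0.0,20)
a,b=ap(-.13,63)
env.goto(a,ROT); 
print(env.read_state()["clock"],env.read_state()["position"])
print("hit",env.move_straight(b,rate=.12,force_limit=8)); s=env.read_state(); print(s["clock"],s["position"],s["force"])
f=env.grab_frame("top"); cv2.imwrite("pics/r1.png",cv2.resize(f["image"][140:300,180:400],None,fx=3,fy=3))
g=env.grab_frame("side"); cv2.imwrite("pics/r1s.png",cv2.resize(g["image"][130:330,160:380],None,fx=3,fy=3))
E
```

```text
[ 0.493 -0.284  0.2  ] [-13.7  17.6  -9.6  -0.  -62.8 -81. ]
[ 0.493 -0.284  0.07 ] [-13.7  25.5 -18.7  -0.  -45.8 -81. ]
[ 0.501 -0.269  0.07 ] [-11.9  25.5 -18.7  -0.  -45.8 -82.8]
[ 0.513 -0.244  0.07 ] [ -9.1  25.4 -18.8  -0.  -45.8 -85.6]
[ 0.534 -0.225  0.07 ] [ -6.8  26.4 -17.1  -0.  -46.5 -87.9]
[ 0.563 -0.215  0.07 ] [ -5.5  28.2 -13.7  -0.  -48.1 -89.2]
[ 0.52  -0.057  0.2  ] [  11.6   13.2  -15.8   -0.   -61.  -106.3]
[ 0.52  -0.057  0.07 ] [  11.6   21.8  -25.2   -0.   -43.  -106.3]
[ 0.522 -0.009  0.07 ] [  16.8   21.8  -25.2   -0.   -43.  -111.5]
[0.534 0.015 0.07 ] [  19.    22.8  -23.6   -0.   -43.7 -113.7]
[0.556 0.034 0.07 ] [  20.2   24.6  -20.4   -0.   -45.1 -114.9]
[0.584 0.044 0.07 ] [  20.1   26.9  -16.1   -0.   -47.  -114.8]
4.0333 [ 0.49235928 -0.28480243  0.20010879]
hit False
5.2667 [ 0.4931222  -0.28451866  0.07076632] [0.38091354 0.48577733 0.16876826]
```

View pics/r1.png

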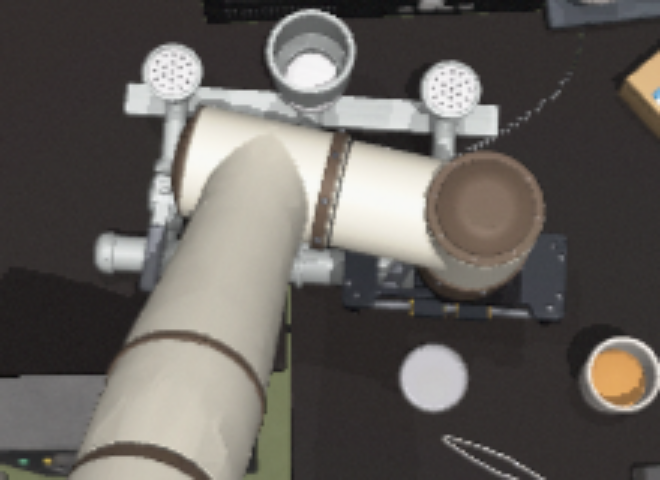

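View pics/r1s.png

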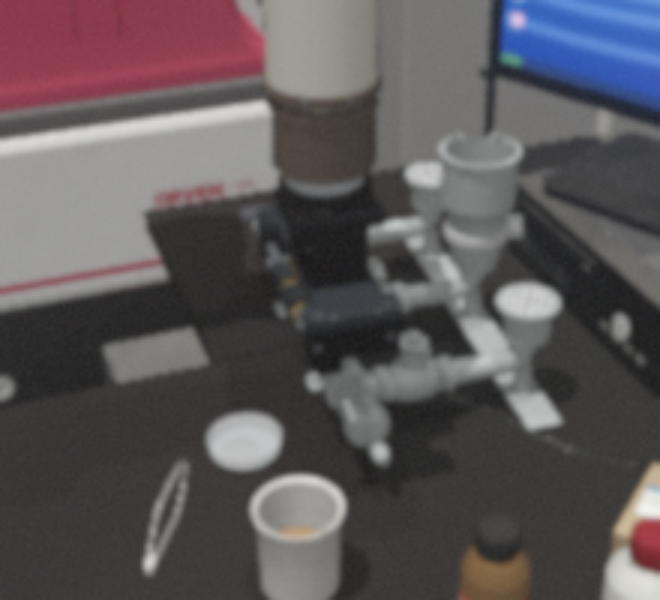

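The tool is down just right of the right lever and in no contact. The dish and beaker are clear. Now I'll sweep the lever shut.

```bash
cat >> p.py <<'E'
def log(m):
    s=env.read_state(); print(m,round(s["clock"],2),np.round(s["position"],4),np.round(s["force"],1))
def sweep(y,start):
    for a in range(start,5,-13):
        h=env.move_straight(pt(y,a),rate=.08,force_limit=20); log(("sweep",a,h))
        if h: return False
    h=env.move_straight(pt(y,-14),rate=.04,force_limit=12); log(("final",h))
    return h
E
python3 - <<'E'
from p import *
print(sweep(-.13,60), pt(-.13,0))
E
```

```text
('sweep', 60, False) 5.74 [ 0.5012 -0.2678  0.0701] [ 0.4 -0.9 -0.5]
('sweep', 47, False) 6.11 [ 0.5075 -0.2515  0.0699] [-0.2 -1.1 -0.9]
('sweep', 34, False) 6.49 [ 0.5185 -0.2369  0.0699] [0.1 0.4 0.4]
('sweep', 21, False) 6.88 [ 0.5338 -0.225   0.0699] [-0.8 -0.7  0.3]
('sweep', 8, False) 7.28 [ 0.5521 -0.2172  0.07  ] [-0.2  0.2  0.5]
('final', True) 7.69 [ 0.5588 -0.2159  0.069 ] [ 0.7 -0.2  0.3]
True [np.float64(0.5630965739649205), np.float64(-0.21516717016406584), 0.07]
```

Run:
```python
from p import *
h=env.move_straight(pt(-.13,-14),rate=.03,force_limit=25); log(("again",h))
p=env.read_state()["position"]
b=[p[0]-.03,p[1]-.0,.07]; env.move_straight(b,rate=.1); env.move_straight([b[0],b[1],.2],rate=.2); log("up")
a,b=ap(.13,87); env.goto(a,ROT); log("above left")
f=env.grab_frame("top"); cv2.imwrite("pics/r2.png",cv2.resize(f["image"][140:300,180:400],None,fx=3,fy=3,interpolation=cv2.INTER_CUBIC))
g=env.grab_frame("side"); cv2.imwrite("pics/r2s.png",cv2.resize(g["image"][130:330,160:380],None,fx=3,fy=3))
```

```text
('again', True) 8.15 [ 0.5585 -0.2154  0.068 ] [-1.  -0.3  0.9]
up 9.4 [ 0.5279 -0.2151  0.1987] [-1.   0.  -0.5]
above left 10.08 [ 0.5192 -0.0565  0.1991] [-0.4 -0.6 -0.2]
```

View pics/r2.png

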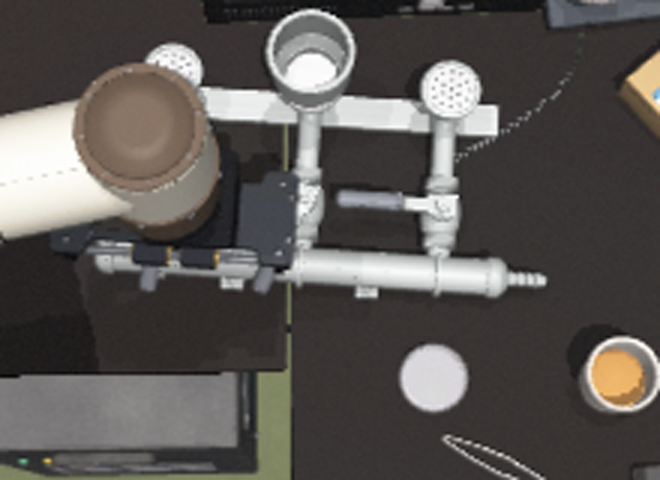

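View pics/r2s.png

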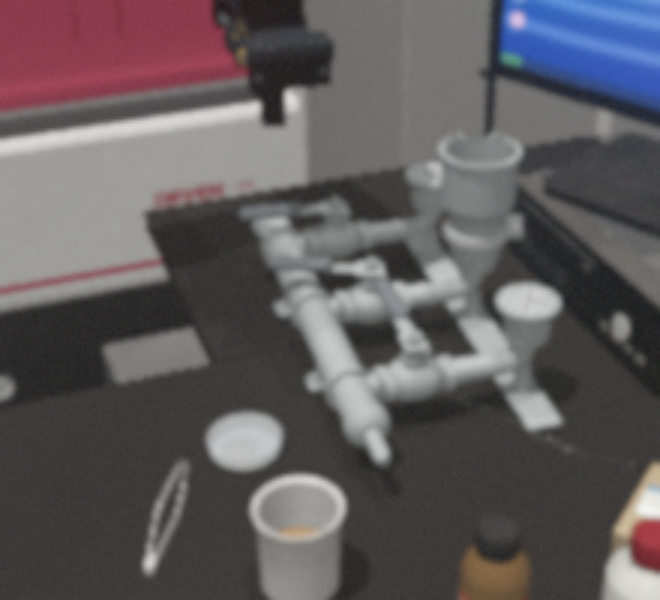

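The right lever now runs from (443,206) to (337,199), parallel to the header, so it is shut against its stop. The mid lever has not moved. Now the left one.

Run:
```python
from p import *
a,b=ap(.13,87)
h=env.move_straight(b,rate=.12,force_limit=8); log(("down",h))
if not h:
    ok=sweep(.13,82); print(ok,pt(.13,0))
    if ok: h=env.move_straight(pt(.13,-14),rate=.03,force_limit=25); log(("again",h))
```

```text
('down', False) 11.42 [ 0.5202 -0.0567  0.0707] [-0.   0.3  0.2]
('sweep', 82, False) 11.82 [ 0.5205 -0.0362  0.0702] [ 0.2 -0.3 -0.4]
('sweep', 69, False) 12.17 [ 0.5199 -0.0203  0.0699] [-0.2 -0.1 -0.1]
('sweep', 56, False) 12.53 [ 0.5237 -0.0038  0.0699] [ 0.2 -0.6  0.3]
('sweep', 43, False) 12.9 [0.5319 0.0122 0.0699] [-0.7 -0.5 -0.4]
('sweep', 30, False) 13.28 [0.5445 0.0263 0.07  ] [-0.1  0.2 -0.1]
('sweep', 17, False) 13.68 [0.5605 0.037  0.07  ] [1.  0.3 0. ]
('final', True) 14.32 [0.5798 0.0409 0.0688] [-0.4  1.  -0.5]
True [np.float64(0.5844458118540289), np.float64(0.04395482821035676), 0.07]
('again', True) 14.78 [0.5794 0.0407 0.0679] [-1.9  0.4  0.9]
```

Run:
```python
from p import *
p=env.read_state()["position"]
b=[p[0]-.03,p[1],.07]; env.move_straight(b,rate=.1); env.move_straight([b[0],b[1],.22],rate=.2)
env.goto([.40,.2,.3],ROT); log("away")
f=env.grab_frame("top"); cv2.imwrite("pics/e.png",cv2.resize(f["image"][140:300,180:400],None,fx=3,fy=3,interpolation=cv2.INTER_CUBIC))
g=env.grab_frame("side"); cv2.imwrite("pics/es.png",cv2.resize(g["image"][130:330,160:380],None,fx=3,fy=3))
```

```text
away 17.05 [0.4001 0.1997 0.2991] [-0.2  0.1 -0.6]
```

View pics/e.png

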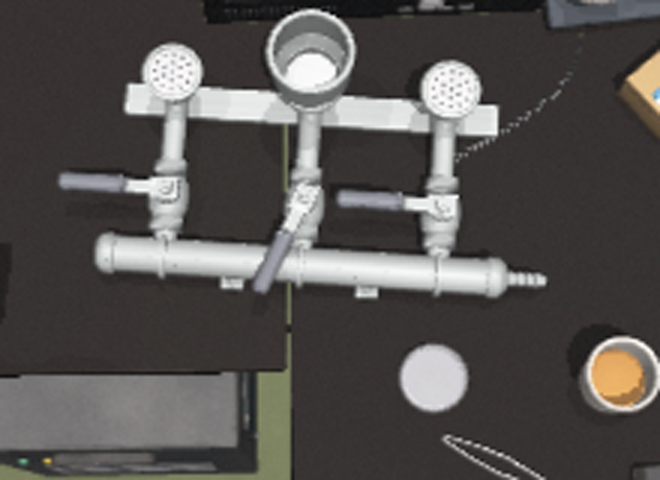

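View pics/es.png

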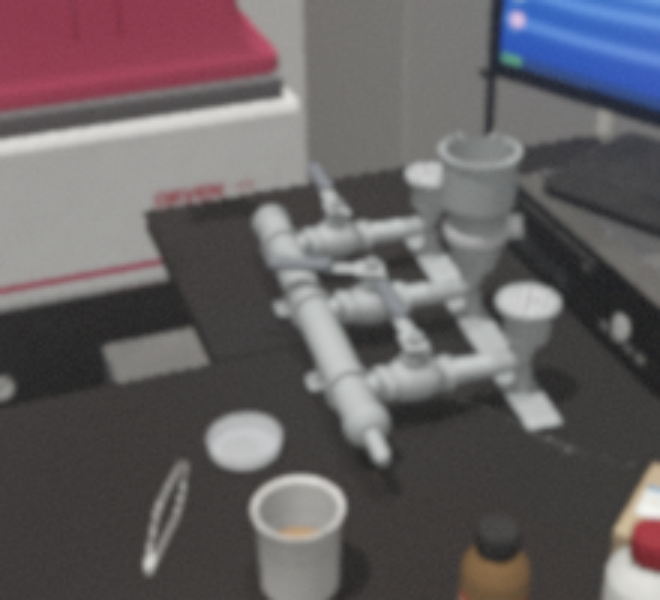

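Both outer levers lie parallel to the back plate: left from (167,187) to (59,180), right from (443,206) to (337,199). The mid lever is still open with its tip at (262,288). The dish and beaker are where they were, so I'm handing in.

```bash
python3 -c "
from workcell import env
env.close_job(); print(env.read_state()['clock'])"
```

```text
the job is handed in; nothing more can be done
the job is handed in; nothing more can be done
```

I shut the left and right valves and left the middle one open, because the camera pictures show the only funnel on the middle port. I pushed each outer lever with the closed fingers to its hard stop, then pushed again with a 25 N limit; neither moved any further. The job is handed in, and it reported no verdict.

- **Outer levers:** in the last top picture both stand within about half a degree of the manifold's cross direction. Each stopped about 4 mm short of where I had calculated. I put that down to a small error in my manifold position, since both stops and the pictures agree.
- **Middle lever:** it was not touched, and I measured it at about 70 degrees open at the start.
- **Dish and beaker:** both appear unmoved in the pictures.
- **Arm and time:** the arm was clear of everything at about 17 s, within the 38 s limit.

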